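# Load a bottle into the bench-top bottle labeller

### The arm

A 6-joint arm with a two-finger parallel gripper is mounted at the origin on a cart in front of the work surface, level with it; the furniture and walls round the work are solid. World frame = base frame: x ahead of the robot, y to its left, z up, the work surface at z = 0. Lengths are in m, angles in rad, forces in N, time in s.
With the tool pointing down it reaches from about 0.25 to 0.725 m from the base axis. Payload 4 kg.
Tool frame: the origin (TCP) lies midway between the tips of the shut fingers; the grasp point (between the pads) lies 19 mm behind it; z points along the fingers, y is the line along which they close (so a half turn about z gives the same grasp; the last joint's range is limited). The gripper opens to 85 mm and grips with 20 to 120 N. Pads are 22 mm wide; open, the fingers measure 114 mm over their backs; the gripper's body (76 mm by 85 mm) begins 54 mm behind the grasp point. The pads swing forward as they close: fully open they stand 13 mm farther back than shut.
Start: joints at [1.345, 0.241, 0.005, 1.335, 0, 1.571], TCP at [0.112, 0.487, 0.211] pointing down, gripper open.
Joint ranges: [-2.72, 2.72], [-1.05, 1.87], [-1.09, 1.28], [-1.99, 2.15], [-1.42, 1.44], [-3.14, 3.14]. Speed limits (rad/s): [2.79, 2.79, 3.14, 3.14, 3.14, 3.14].

### API

Orientations are given as a unit quaternion [x, y, z, w].
In Python, from workcell import status, camera, get_calibration, ticket gives the robot as it stands.
- The arm moves only by the shell command python3 -m creep 'ROWS' [OPENING]. ROWS is JSON, a list of rows, each a list of 6 numbers: the shift along the world's x, y, z in cm, then the turn, a rotation vector about the world's x, y, z in degrees. A call has 1 to 8 rows; each row shifts and turns the commanded pose from where the row before left it; what a row does not reach is not made up. A row lasts 1/10 s, in which the tool goes at most 50 mm and 8.59 degrees, less where a joint would pass 70% of its speed; a pose out of reach is approached as far as the arm can. A call is refused whole if a number of a shift passes 5 or a number of a turn 8.59, either way. A call with a gripper value outside its range is refused whole. OPENING is the opening, from -1 (shut) to 1 (fully open), so that 0 is half open, set as the call begins (- or left out, the last holds). The fingers move at their own pace and stop on an object; the grip force is fixed at half the most. Time passes only in rows, so rows that do not move let the fingers close. It gives the time, the measured TCP pose, the force, the opening and the grip force at its end, in the units of the state.
- status.get_obs(): the state, without advancing time (a new reading comes with each control period).
- camera(name): name is "scene" or "top" or "wrist"; returns the picture (400x640x3 uint8, red, green, blue); there is no depth.
- get_calibration(name): a dict with "fx", "fy", "cx", "cy" (pixels), "k1" (the pictures are not rectified: a ray, as slopes to the right and down, at radius r is drawn at 1 + k1 r^2 times it, then the intrinsics apply), "rvec" (rotation vector, rad) and "tvec" (3), from world to camera coordinates, as OpenCV has them; the wrist camera has in their place "tool_from_camera" (4x4, takes a point from camera to tool coordinates, whose origin is the TCP and whose axes are the flange's). Camera axes: x right, y down, z forward; pixel columns grow to the right and rows downward; lengths in m; the calibration is good to about 2 mm. A picture is of the moment at which its call begins: read the wrist's pose just before it. get_calibration takes no time and is no camera call.
- ticket.job_done(): hands the job in; it is judged then, once.
The state is a dict: "clock": time; "joint_pos": joint angles; "joint_vel": joint speeds; "tau": joint torques, N m; "eef_pos": TCP position; "tool_rot": TCP orientation; "ft_force": force on the tool from outside, world axes, zero at the start; "ft_torque": the same for the moment, N m; "grip_width": finger opening in m; "grasp_force": force on a finger pad.
Only numpy, scipy, OpenCV 4.12 (cv2) and the standard library are available. Lean on these libraries where they do the work, as an engineer would, in place of code of your own. Each camera call takes 0.05 s, during which the arm holds its last target. There are 200 camera calls.

### The job

Load the bottle labeller: with your fingertips, roll the clear blue-capped bottle that lies at the foot of the sloped infeed gutter up the gutter and over the front roller, until it sits down between the two rollers in front of the back stop and cannot roll back. Then push the leaning pressure-roller arm over from behind, by its red crossbar, so that it comes down and rests on the bottle, and leave the machine clear. Only push: never take the bottle between the fingers or lift it off its track, and leave the other things on the bench where they are.

Things in the scene. Friction and masses are not known exactly. Their poses are not given: they have to be found in the camera images.
- labeller: Bench-top bottle labeller, fixed: white base, aluminium plates. Origin on the bench under the nest (trough between two rollers); x up the gutter, away from the operator; y left along the rollers; z up. Base x -130 to 175 mm, y +-75 mm, 16 mm high. Side plates at y +-65 mm are 58 mm high from x -38 to 90 mm. Label roll at x 102 to 172 mm, 99 mm high; control box at x 55 to 155, y -133 to -63 mm, 64 mm high.
- front_roller_axis (a point): Middle of the axis of the front roller (labeller x = -19 mm, 37 mm high). Two free-turning black rollers, radius 10 mm, 118 mm long, lie along the labeller's y at x = -19 and +19 mm and make the nest. The front one stands 5 mm above the end of the gutter floor: the bottle must be pushed up over it (a few newtons) and then drops into the nest.
- back_stop (a point): Middle of the front face of the back stop, a steel plate behind the nest: labeller x = 32 mm, 67 mm high; the plate is 62 mm wide (y) and runs from 50 to 84 mm high. A seated bottle lies about 4 mm in front of it.
- infeed: Floor of the sloped infeed gutter, part of the labeller. Origin at the middle of the floor's upper end (labeller x = -31 mm, 42 mm high); x points up the 12 degree slope, z square off the floor. The floor runs from x = -94 to 0 mm, 126 mm wide between side cheeks 23 mm high; at the foot (x = -92 mm) a cross lip stands 9 mm above the floor.
- bottle: The bottle to load: clear screw-cap bottle, blue cap, 56 mm diameter, 105 mm long, about 0.19 kg, lying on its side at the foot of the gutter against the lip, axis along the labeller's y, cap to the left (+y). Origin at the centre of its base, z along the bottle toward the cap: straight body to about 65 mm, then shoulder, cap (36 mm diameter) from 83 to 105 mm.
- pressure_arm (a joint): Angle (rad) of the pressure-roller arm: 0 = level, pointing to the operator (-x), as it lies on a seated bottle; 1.57 = upright; 1.92 = leaning back on its stop. It starts leaning back and stays so. Damped hinge: once below about 1.3 it sinks by itself in about 2 s. Mass 0.15 kg; black roller of radius 9 mm, 60 mm from the hinge, between two links at y +-27 mm.
- pressure_hinge (a point): Middle of the arm's hinge axis, along the labeller's y: labeller x = 60 mm, 107 mm high. The hinge posts at y +-36 mm are 118 mm high.
- bottle_center (a point): Point on the bottle's axis 44 mm from its base. When it lies on the gutter floor or in the nest, it is 28 mm above the floor or 70 mm above the bench.
- nest (a point): Where the bottle's axis comes to lie when it is seated in the nest: above the labeller's origin, 70 mm above the bench (the point is at the middle of the rollers' length; the bottle may lie to either side along them).
- crossbar (a point): Middle of the red crossbar at the end of the arm, 95 mm from the hinge: a round bar of radius 6.5 mm and 76 mm long, along the labeller's y. With the arm leaning back it stands about 200 mm above the bench, with nothing behind it above the 99 mm high label roll.
- waiting_bottle_a: Bystander: clear bottle with a blue cap, standing beside the labeller on its right, 56 mm in diameter, 105 mm tall. Origin under its centre.
- waiting_bottle_b: Bystander: larger clear bottle with a blue cap, standing beside the labeller on its right, 70 mm in diameter, 143 mm tall. Origin under its centre.
- log_book: Bystander: red log book, 170 x 124 x 15 mm. Origin under its centre.
- marker: Bystander: grey marker with black cap, 135 mm long, lying on the log book. Origin under its centre.
- timer: Bystander: small white timer, 62 x 66 x 20 mm. Origin under its centre.
- slides: Bystander: flat white slide box, 55 x 165 x 28 mm. Origin under its centre.
- beaker: Bystander: glass beaker, 77 mm wide, 94 mm tall. Origin under its centre.
- film_box: Bystander: white and orange box, 64 x 111 x 58 mm. Origin under its centre.

How it is judged:
By the outcome, as a careful person would: the job done as asked, in the order asked, and still so for the second after the job is handed in, with the robot touching nothing.
It also fails if it takes over 48 s, if anything falls off the work surface, if the arm or the gripper's body presses on something with over 40 N, if the wrist force passes 120 N, or if a joint passes its speed limit or range.

## Working session

There is one attempt and no reset: what is moved stays moved. The work goes in short steps, Python scripts to look and compute and a shell command to move; the robot and the scene stay as the last step left them, time stands still between calls to the robot, and variables do not carry over. Pictures are saved under pics/ and viewed, at most 10 in all, crops included, and the job is handed in when it is done.

```bash
mkdir -p pics; python3 - <<'E'
from workcell import status, camera, get_calibration
import cv2
o=status.get_obs();print(o['clock'],o['eef_pos'],o['tool_rot'],o['grip_width'])
for n in("scene","top"):
    cv2.imwrite(f"pics/{n}0.png",camera(n)[:,:,::-1]);print(n,get_calibration(n))
E
```

```text
0.0 [0.11176916 0.48666712 0.21021659] [ 1.12638847e-01  9.93635451e-01 -1.03264690e-03 -1.20312141e-04] 0.08551428901440508
scene {'fx': 481.747601638267, 'fy': 481.747601638267, 'cx': 312.4670407556351, 'cy': 205.03448206353326, 'k1': -0.020131697050451345, 'rvec': array([ 0.7781518 , -2.64553776,  1.00995952]), 'tvec': array([0.4417872 , 0.2754201 , 1.63642439])}
top {'fx': 515.5015049541886, 'fy': 515.5015049541886, 'cx': 313.89611309118425, 'cy': 197.69697014956296, 'k1': -0.11468049941449984, 'rvec': array([ 2.12513045, -2.12708631,  0.16446674]), 'tvec': array([0.04123242, 0.54948188, 1.46272153])}
```

View pics/scene0.png

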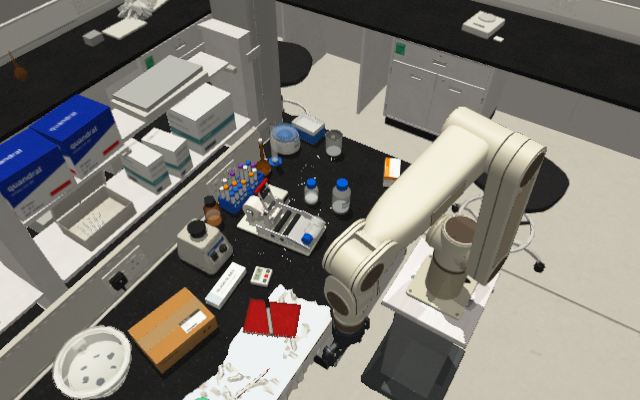

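View pics/top0.png

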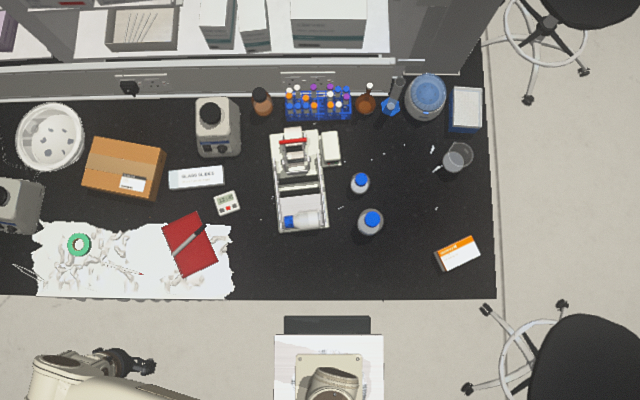

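The top view shows the labeller at about (300,180), with the bottle near (300,218) and its cap on the left. The red bar is at (293,142). I'll zoom in for exact points.

```bash
python3 - <<'E'
import cv2
a=cv2.imread("pics/top0.png")[115:240,255:355];b=cv2.imread("pics/scene0.png")[170:270,230:360]
cv2.imwrite("pics/topz.png",cv2.resize(a,(480,600),interpolation=cv2.INTER_CUBIC))
E
```

```text
(no output)
```

View pics/topz.png

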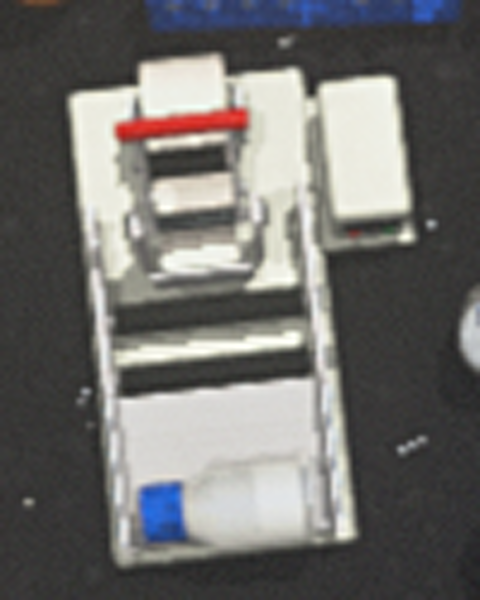

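```bash
cat >h.py <<'E'
import numpy as np,cv2
from scipy.optimize import least_squares
from scipy.spatial.transform import Rotation as R
from workcell import get_calibration,status,camera
def proj(P,n):
    c=get_calibration(n);p=np.atleast_2d(P)@cv2.Rodrigues(c['rvec'])[0].T+c['tvec'];s=p[:,:2]/p[:,2:]
    s=s*(1+c['k1']*(s**2).sum(1,keepdims=True));return s*[c['fx'],c['fy']]+[c['cx'],c['cy']]
def L2W(P,q):
    c,s=np.cos(q[2]),np.sin(q[2]);P=np.atleast_2d(P)
    return np.c_[q[0]+c*P[:,0]-s*P[:,1],q[1]+s*P[:,0]+c*P[:,1],P[:,2]]
E
python3 - <<'E'
from h import *
M=np.array([[-.13,.075,.016],[-.13,-.075,.016],[.175,.075,.016],[.175,-.075,.016],[.0925,.038,.2],[.0925,-.038,.2]])
px=np.array([[118,564],[357,538],[70,95],[303,70],[117,130],[247,117]])/4.8+[255,115]-.4
f=lambda q:(proj(L2W(M,q),"top")-px).ravel()
r=least_squares(f,[.6,0,0]);q=r.x;print(q,r.fun.round(1));np.save("q.npy",q)
# bottle: ends on axis, unknown labeller x,y
bz=.042+.028*np.cos(.209)
B=lambda b:np.array([[b[0],b[1]+.044+.0,b[2]]])
t=np.radians(12);s=-.092+.028 # approx contact with lip
ax=np.array([-.031+s*np.cos(t)-.028*np.sin(t),.042+s*np.sin(t)+.028*np.cos(t)])
print("axis x,z",ax)
pxb=np.array([[138,512],[312,495]])/4.8+[255,115]-.4
g=lambda b:(proj(L2W([[b[0],b[1]+.105,ax[1]],[b[0],b[1],ax[1]]],q),"top")-pxb).ravel()
r=least_squares(g,[ax[0],-.05]);print("base x,y",r.x,r.fun.round(1))
for n,P in dict(nest=[0,0,.07],hinge=[.06,0,.107],bar=[.0925,0,.196],bc=[r.x[0],r.x[1]+.044,ax[1]]).items():print(n,L2W(P,q))
E
```

```text
[0.587637   0.08498428 0.11146506] [-0.4  0.5  0.2  0.3 -0.2 -0.4 -0.1 -0.6 -0.3  0.3  0.7 -0.2]
axis x,z [-0.09942297  0.05608178]
base x,y [-0.10385806 -0.04941608] [ 0.1  0.3 -0.1 -0.3]
nest [[0.587637   0.08498428 0.07      ]]
hinge [[0.64726465 0.09165834 0.107     ]]
bar [[0.67956296 0.09527346 0.196     ]]
bc [[0.48502592 0.06804922 0.05608178]]
```

```bash
python3 -m creep '[[2.4,-3.3,0,0,0,3],[2.4,-3.3,0,0,0,3],[2.4,-3.3,0,0,0,3],[2.4,-3.3,0,0,0,3],[2.4,-3.3,0,0,0,3],[2.4,-3.3,0,0,0,3],[2.4,-3.3,0,0,0,1.4],[2.4,-3.3,0,0,0,0]]' -0.15
python3 -m creep '[[2.4,-3.3,0,0,0,0],[2.4,-3.3,0,0,0,0],[2.4,-3.3,0,0,0,0],[2.4,-3.3,0,0,0,0],[2.4,-3.3,0,0,0,0],[0,0,0,0,0,0],[0,0,0,0,0,0]]'
```

```text
clock: 0.9
eef_pos: [0.3043, 0.2217, 0.2109]
tool_rot: [-0.057, 0.998, -0.0, -0.0]
ft_force: [1.4, 0.3, -0.7]
grip_width: 0.0363
grasp_force: 0.0
clock: 1.6
eef_pos: [0.4236, 0.0576, 0.2105]
tool_rot: [-0.055, 0.998, 0.0, -0.001]
ft_force: [0.7, 0.4, -0.5]
grip_width: 0.0362
grasp_force: 0.0
```

```bash
python3 -m creep '[[0,-0.4,-3,0,0,0],[0,0,-4,0,0,0],[0,0,-4,0,0,0],[0,0,-3,0,0,0],[0,0,-2,0,0,0],[0,0,-0.6,0,0,0],[0,0,0,0,0,0],[0,0,0,0,0,0]]'
python3 - <<'E'
from h import *
q=np.load("q.npy");o=status.get_obs();e=np.array(o['eef_pos']);c,s=np.cos(q[2]),np.sin(q[2]);d=e[:2]-q[:2];print("lab",c*d[0]+s*d[1],-s*d[0]+c*d[1],e[2])
a=camera("top")[115:255,255:375,::-1];b=camera("scene")[170:270,230:360,::-1]
a=cv2.resize(a,(480,560),interpolation=3);b=cv2.resize(b,(320,246),interpolation=3);b=cv2.copyMakeBorder(b,0,314,0,0,0)
cv2.imwrite("pics/pre.png",np.hstack([a,b]))
E
```

```text
clock: 2.4
eef_pos: [0.4246, 0.055, 0.0461]
tool_rot: [-0.057, 0.998, 0.0, 0.001]
ft_force: [1.6, 0.1, 0.1]
grip_width: 0.0363
grasp_force: 0.0
lab -0.1653597003097376 -0.01163686682696959 0.04612839676885545
```

View pics/pre.png

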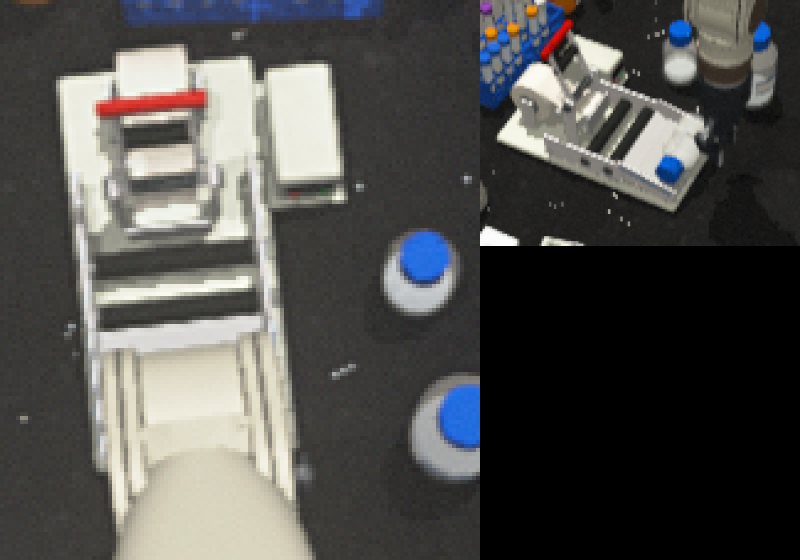

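The fingers are down behind the bottle, and the way ahead is clear in both views. Now I'll push.

```bash
python3 -m creep '[[0.5,0.06,0,0,0,0],[0.5,0.06,0,0,0,0],[0.5,0.06,0,0,0,0],[0.5,0.06,0.1,0,0,0],[0.5,0.06,0.1,0,0,0],[0.5,0.06,0.1,0,0,0],[0.5,0.06,0.1,0,0,0],[0.5,0.06,0.1,0,0,0]]'
python3 -m creep '[[0.5,0.06,0.1,0,0,0],[0.5,0.06,0.1,0,0,0],[0.5,0.06,0.1,0,0,0],[0.5,0.06,0.1,0,0,0],[0.5,0.06,0.1,0,0,0]]'
python3 - <<'E'
from h import *
a=camera("top")[115:255,255:375,::-1];b=camera("scene")[170:270,230:360,::-1]
a=cv2.resize(a,(240,280),interpolation=3);b=cv2.resize(b,(520,400),interpolation=3);a=cv2.copyMakeBorder(a,0,120,0,0,0)
cv2.imwrite("pics/mid.png",np.hstack([a,b]))
E
```

```text
clock: 3.3
eef_pos: [0.4592, 0.0585, 0.0522]
tool_rot: [-0.056, 0.998, -0.0, -0.004]
ft_force: [-23.3, -3.5, 40.5]
grip_width: 0.0364
grasp_force: 22.4
clock: 3.8
eef_pos: [0.4931, 0.0624, 0.0643]
tool_rot: [-0.056, 0.998, 0.0, 0.006]
ft_force: [-12.9, -1.6, 53.6]
grip_width: 0.0365
grasp_force: 27.5
```

View pics/mid.png

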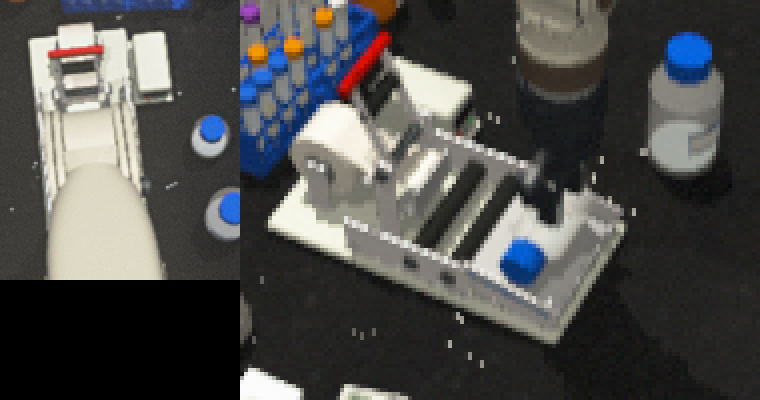

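Fz is 53 N, so the fingers are pressing down on the bottle too hard. Before moving again I'll measure the cap and look from the wrist.

```bash
cat >>h.py <<'E'
def cap(img,q=np.load("q.npy")):
    "labeller x of cap centre from blue blob in scene (bgr), on the gutter slope"
    a=img.astype(int);m=((a[...,0]>120)&(a[...,0]-a[...,2]>80)).astype(np.uint8);m[:215]=0;m[:,:270]=0;m[:,335:]=0
    v,u=np.nonzero(m);p=np.array([u.mean(),v.mean()])
    ax=lambda x:.0694+(x+.0368)*np.tan(.2094)
    r=least_squares(lambda b:(proj(L2W([b[0],b[1],ax(b[0])],q),"scene")[0]-p),[-.1,.05]);return p.round(1),len(u),r.x.round(4),ax(r.x[0]).round(4)
E
python3 - <<'E'
from h import *
print(cap(cv2.imread("pics/scene0.png")));print(cap(camera("scene")[:,:,::-1]))
o=status.get_obs();print(o['ft_force'],o['eef_pos'],o['ft_torque'])
cv2.imwrite("pics/w1.png",camera("wrist")[:,:,::-1])
E
```

```text
(array([306.9, 236.5]), 50, array([-0.1041,  0.0329]), np.float64(0.0551))
(array([300.4, 233.3]), 52, array([-0.0786,  0.0339]), np.float64(0.0605))
[-9.41647801 -2.02252419 49.84533342] [0.49678837 0.06255926 0.06512385] [-0.59484469  1.55505346 -0.0765126 ]
```

View pics/w1.png

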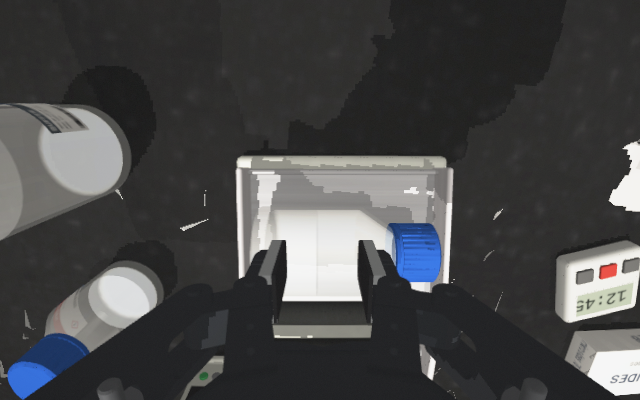

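The fingertips rode up onto the bottle's top and rolled it about 25 mm, so they sit higher than I assumed. I'll back down the same path so the bottle returns gently to the lip, then shut the fingers and go in lower.

```bash
python3 -m creep '[[-0.8,-0.1,0.3,0,0,0],[-0.8,-0.1,-0.1,0,0,0],[-0.8,-0.1,-0.1,0,0,0],[-0.8,-0.1,-0.1,0,0,0],[-1.0,-0.1,-0.1,0,0,0],[-1.5,-0.17,0,0,0,0],[-1.5,-0.17,0,0,0,0],[0,0.6,0,0,0,0]]'
python3 -m creep '[[0,0,0,0,0,0],[0,0,0,0,0,0],[0,0,0,0,0,0],[0,0,0,0,0,0],[0,0,0,0,0,0]]' -1
python3 - <<'E'
from h import *
print(cap(camera("scene")[:,:,::-1]))
q=np.load("q.npy");o=status.get_obs();e=np.array(o['eef_pos']);c,s=np.cos(q[2]),np.sin(q[2]);d=e[:2]-q[:2];print("lab",c*d[0]+s*d[1],-s*d[0]+c*d[1],e[2])
a=camera("top")[115:255,255:375,::-1];b=camera("scene")[170:270,230:360,::-1]
a=cv2.resize(a,(240,280),interpolation=3);b=cv2.resize(b,(520,400),interpolation=3);a=cv2.copyMakeBorder(a,0,120,0,0,0)
cv2.imwrite("pics/mid2.png",np.hstack([a,b]))
E
```

```text
clock: 4.8
eef_pos: [0.414, 0.0592, 0.0533]
tool_rot: [-0.056, 0.998, -0.0, -0.002]
ft_force: [0.1, -0.1, 0.0]
grip_width: 0.0363
grasp_force: 0.0
clock: 5.3
eef_pos: [0.4172, 0.0597, 0.054]
tool_rot: [-0.056, 0.998, -0.0, -0.0]
ft_force: [0.1, -0.5, -0.1]
grip_width: 0.0002
grasp_force: 0.0
(array([307. , 236.7]), 52, array([-0.1047,  0.0334]), np.float64(0.055))
lab -0.1722583966356163 -0.006169586932058772 0.05405326321790349
```

View pics/mid2.png

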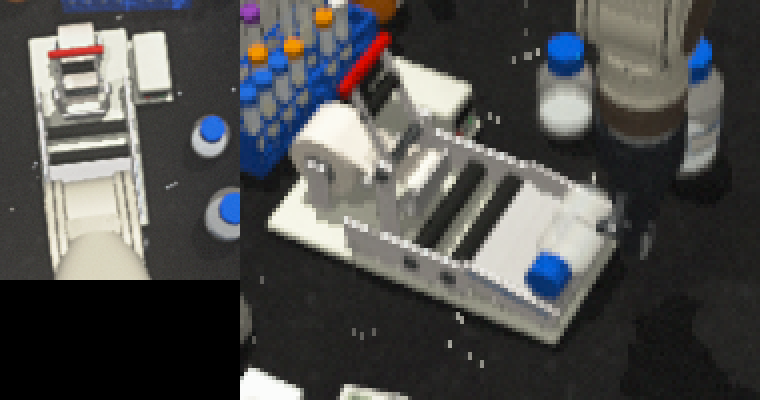

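The bottle is back at the lip with cap x at -0.105, and the fingers are shut behind it.

```bash
python3 -m creep '[[0,0,-0.7,0,0,0],[0.4,0.05,-0.7,0,0,0],[0.6,0.07,0,0,0,0],[0.6,0.07,0,0,0,0],[0.4,0.05,0,0,0,0],[0.4,0.05,0,0,0,0]]'
python3 -m creep '[[0.4,0.05,0.08,0,0,0],[0.4,0.05,0.08,0,0,0],[0.4,0.05,0.08,0,0,0]]'
python3 -c "
from h import *
print(cap(camera('scene')[:,:,::-1]))"
```

```text
clock: 6.05
eef_pos: [0.4417, 0.0627, 0.0402]
tool_rot: [-0.056, 0.998, 0.0, 0.0]
ft_force: [-0.0, 0.1, -0.5]
grip_width: 0.0
grasp_force: 0.0
clock: 6.35
eef_pos: [0.4479, 0.0637, 0.0427]
tool_rot: [-0.056, 0.998, -0.0, -0.005]
ft_force: [-16.7, -1.0, 22.1]
grip_width: 0.0004
grasp_force: 12.5
(array([306.4, 236.5]), 58, array([-0.1027,  0.034 ]), np.float64(0.0554))
```

The bottle sticks instead of rolling freely, so I'll check the fingertip geometry against the earlier wrist picture by projecting the tips and the bottle into it.

```bash
python3 - <<'E'
from h import *
c=get_calibration("wrist");T=np.array(c['tool_from_camera']);print(T.round(3))
def pw(P):
    p=(np.asarray(P)-T[:3,3])@T[:3,:3];s=p[:2]/p[2];s=s*(1+c['k1']*(s@s));return (s*[c['fx'],c['fy']]+[c['cx'],c['cy']]).round(0)
for x in(-.011,.011):
  for z in(0,-.01,-.02,-.04):print("pad inner x,z",x,z,pw([x,.018,z]),pw([x,-.018,z]))
q=np.load("q.npy");o=R.from_quat([-.056,.998,0,.006]);e=np.array([.4968,.0626,.0651])
def W(l):return pw(o.inv().apply(L2W(l,q)[0]-e))
for x in(-.0786,-.06,-.05):
  z=.0694+(x+.0368)*np.tan(.2094)
  print(x,"cap end c",W([x,.056,z]),"cap rim near",W([x,.034,z+.018]),"body rear/top/front y-.049",W([x-.028,-.02,z]),W([x,-.02,z+.028]),W([x+.028,-.02,z]))
print("lip",W([-.121,0,.032]),"gutter end",W([-.031,0,.042]))
print(status.get_obs()['ft_force'])
E
```

```text
[[-0.    -0.959 -0.283  0.072]
 [ 1.     0.    -0.001 -0.   ]
 [ 0.001 -0.283  0.959 -0.164]
 [ 0.     0.     0.     1.   ]]
pad inner x,z -0.011 0 [353. 256.] [292. 256.]
pad inner x,z -0.011 -0.01 [355. 264.] [291. 264.]
pad inner x,z -0.011 -0.02 [357. 274.] [289. 273.]
pad inner x,z -0.011 -0.04 [361. 295.] [285. 295.]
pad inner x,z 0.011 0 [354. 221.] [291. 221.]
pad inner x,z 0.011 -0.01 [356. 228.] [290. 228.]
pad inner x,z 0.011 -0.02 [358. 235.] [288. 235.]
pad inner x,z 0.011 -0.04 [363. 253.] [283. 253.]
-0.0786 cap end c [434. 257.] cap rim near [406. 272.] body rear/top/front y-.049 [309. 214.] [308. 283.] [310. 296.]
-0.06 cap end c [432. 287.] cap rim near [405. 305.] body rear/top/front y-.049 [309. 246.] [308. 317.] [311. 324.]
-0.05 cap end c [432. 303.] cap rim near [404. 322.] body rear/top/front y-.049 [310. 263.] [308. 335.] [311. 339.]
lip [341. 179.] gutter end [340. 304.]
[-13.45882452  -0.20286307  17.84061535]
```

In the first try the half-open tips were about 20 mm behind the TCP, so they ended up on top of the bottle. I'll check the shut tips the same way.

```bash
python3 -m creep '[[-1.5,-0.17,0,0,0,0],[0,0,0,0,0,0],[0,0,0,0,0,0]]' ; python3 - <<'E'
from h import *
cv2.imwrite("pics/w2.png",cv2.resize(camera("wrist")[150:350,200:460,::-1],(780,600),interpolation=3))
print(cap(camera('scene')[:,:,::-1]))
c=get_calibration("wrist");T=np.array(c['tool_from_camera'])
def pw(P):
    p=(np.asarray(P)-T[:3,3])@T[:3,:3];s=p[:2]/p[2];s=s*(1+c['k1']*(s@s));return ((s*[c['fx'],c['fy']]+[c['cx'],c['cy']])-[200,150])*3
for x in(-.011,.011):
  for z in(0,-.01,-.02):print(x,z,pw([x,.0,z]).round(0))
E
```

```text
clock: 6.7
eef_pos: [0.4386, 0.0625, 0.0428]
tool_rot: [-0.056, 0.998, 0.0, 0.001]
ft_force: [-0.3, -0.1, 0.2]
grip_width: 0.0001
grasp_force: 0.0
(array([307. , 236.7]), 52, array([-0.1047,  0.0334]), np.float64(0.055))
-0.011 0 [368. 319.]
-0.011 -0.01 [368. 343.]
-0.011 -0.02 [369. 371.]
0.011 0 [368. 214.]
0.011 -0.01 [369. 234.]
0.011 -0.02 [369. 256.]
```

View pics/w2.png

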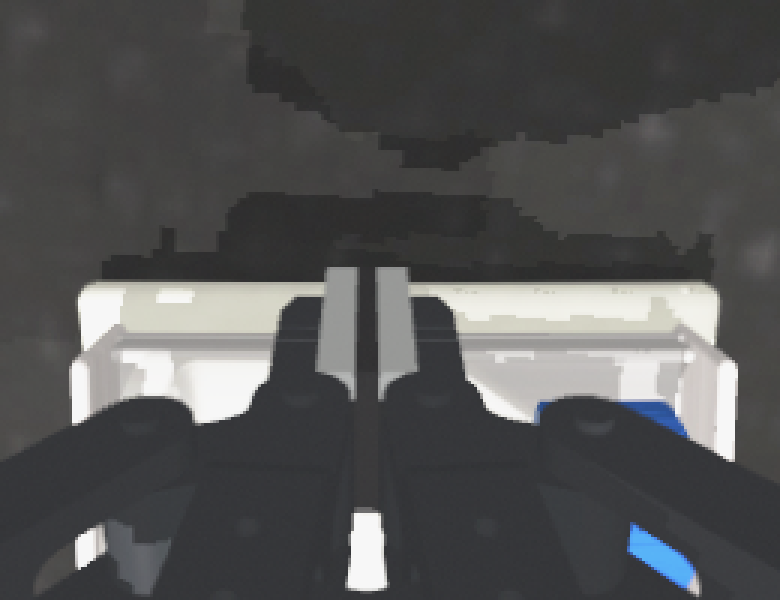

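The shut tips also look about 20 mm behind the nominal TCP, which matches the way they rode up the bottle. I'll go lower, carefully, and watch the force.

```bash
python3 -m creep '[[-0.4,-0.04,-0.8,0,0,0],[0,0,-0.9,0,0,0],[0.4,0.05,0,0,0,0],[0.4,0.05,0,0,0,0],[0.4,0.05,0,0,0,0],[0.2,0.02,0,0,0,0]]'
python3 -m creep '[[0.3,0.03,0.06,0,0,0],[0.3,0.03,0.06,0,0,0]]'
python3 -c "
from h import *
print(cap(camera('scene')[:,:,::-1]))"
```

```text
clock: 7.4
eef_pos: [0.4486, 0.0638, 0.0256]
tool_rot: [-0.056, 0.998, 0.0, 0.0]
ft_force: [-2.4, 0.5, 1.8]
grip_width: -0.0002
grasp_force: 1.3
clock: 7.6
eef_pos: [0.4539, 0.0643, 0.0268]
tool_rot: [-0.056, 0.998, -0.0, -0.0]
ft_force: [-3.4, 0.2, 2.5]
grip_width: 0.0002
grasp_force: 1.5
(array([304.5, 235.5]), 57, array([-0.095 ,  0.0341]), np.float64(0.057))
```

Now it rolls with about 3 N. I'll carry on up the slope.

```bash
python3 -m creep '[[0.4,0.045,0.08,0,0,0],[0.4,0.045,0.08,0,0,0],[0.4,0.045,0.08,0,0,0],[0.4,0.045,0.08,0,0,0],[0.4,0.045,0.08,0,0,0],[0.4,0.045,0.08,0,0,0]]'
python3 -m creep '[[0.4,0.045,0.08,0,0,0],[0.4,0.045,0.08,0,0,0],[0.4,0.045,0.08,0,0,0],[0.4,0.045,0.08,0,0,0],[0.4,0.045,0.08,0,0,0],[0.4,0.045,0.08,0,0,0]]'
python3 -c "
from h import *
print(cap(camera('scene')[:,:,::-1]))"
```

```text
clock: 8.25
eef_pos: [0.4783, 0.067, 0.0316]
tool_rot: [-0.056, 0.998, -0.0, -0.0]
ft_force: [-2.9, 0.0, 3.0]
grip_width: -0.0001
grasp_force: 1.4
clock: 8.85
eef_pos: [0.5023, 0.0698, 0.0364]
tool_rot: [-0.056, 0.998, 0.0, -0.0]
ft_force: [-2.2, 0.3, 2.3]
grip_width: -0.0
grasp_force: 1.4
(array([291.7, 227.8]), 56, array([-0.0421,  0.0311]), np.float64(0.0683))
```

```bash
python3 -m creep '[[0.3,0.035,0.15,0,0,0],[0.3,0.035,0.15,0,0,0],[0.3,0.035,0.15,0,0,0],[0.3,0.035,0.15,0,0,0],[0.3,0.035,0.1,0,0,0],[0.3,0.035,0.1,0,0,0]]'
python3 -m creep '[[0.3,0.035,0,0,0,0],[0.3,0.035,0,0,0,0],[0.3,0.035,0,0,0,0],[0.3,0.035,0,0,0,0],[0.3,0.035,0,0,0,0]]'
python3 -c "
from h import *
print(cap(camera('scene')[:,:,::-1]))"
```

```text
clock: 9.5
eef_pos: [0.5205, 0.0718, 0.0445]
tool_rot: [-0.056, 0.998, -0.0, 0.0]
ft_force: [-0.0, -0.1, 0.1]
grip_width: -0.0002
grasp_force: 0.4
clock: 10.0
eef_pos: [0.5353, 0.0736, 0.0443]
tool_rot: [-0.056, 0.998, 0.0, 0.0]
ft_force: [-0.4, -0.2, 0.3]
grip_width: -0.0001
grasp_force: 0.0
(array([280.3, 221.5]), 47, array([0.004 , 0.0301]), np.float64(0.0781))
```

The cap is now at the nest and no force remains on the tool. I'll retreat, go up, and check.

```bash
python3 -m creep '[[-1,-0.1,0,0,0,0],[-1,-0.1,0.5,0,0,0],[-1,-0.1,3,0,0,0],[0,0,4.5,0,0,0],[0,0,4.5,0,0,0],[0,0,4.5,0,0,0],[0,0,4.5,0,0,0],[0,0,4,0,0,0]]'
python3 - <<'E'
from h import *
q=np.load("q.npy")
im=camera("scene")[:,:,::-1];print(cap(im))
for x in(-.0378,0,.004):print(x,proj(L2W([x,.045,.07],q),"scene"))
a=camera("top")[115:255,255:375,::-1];b=im[170:270,230:360]
a=cv2.resize(a,(240,280),interpolation=3);b=cv2.resize(b,(520,400),interpolation=3);a=cv2.copyMakeBorder(a,0,120,0,0,0)
cv2.imwrite("pics/nest.png",np.hstack([a,b]))
E
```

```text
clock: 10.85
eef_pos: [0.5036, 0.0704, 0.3022]
tool_rot: [-0.056, 0.998, 0.0, 0.001]
ft_force: [0.4, -0.9, 0.4]
grip_width: 0.0
grasp_force: 0.0
(array([281.8, 223. ]), 52, array([-0.0034,  0.0327]), np.float64(0.0765))
-0.0378 [[288.71959163 229.80607589]]
0 [[279.41882755 226.15455988]]
0.004 [[278.44182291 225.77094978]]
```

View pics/nest.png

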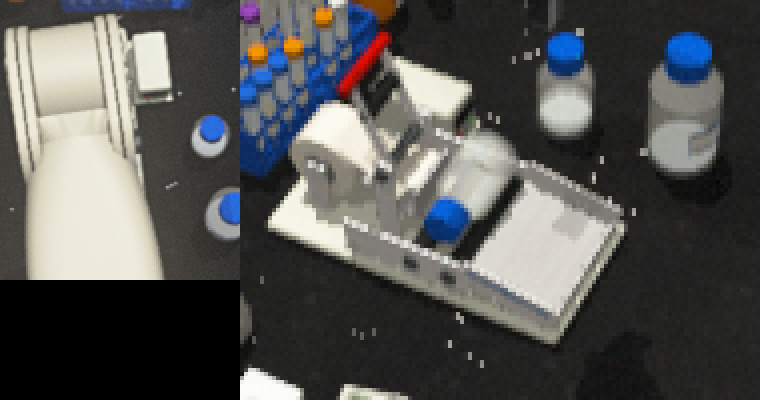

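The bottle is seated between the rollers at (447,220). Next I'll go over and behind the red bar.

```bash
python3 -m creep '[[3,0.4,0,0,-3,0],[3,0.4,0,0,-3,0],[3,0.4,0,0,-3,0],[3,0.4,0,0,-3,0],[3,0.4,0,0,-3,0],[3,0.4,0,0,0,0],[3.2,0.4,0,0,0,0],[0,0,0,0,0,0]]'
python3 -m creep '[[0,0,0,0,0,0],[0,0,0,0,0,0]]'
```

```text
clock: 11.75
eef_pos: [0.7181, 0.0987, 0.2952]
tool_rot: [-0.056, 0.99, -0.008, 0.128]
ft_force: [-0.1, 0.8, -0.7]
grip_width: 0.0002
grasp_force: 0.0
clock: 11.95
eef_pos: [0.7156, 0.0984, 0.2993]
tool_rot: [-0.056, 0.99, -0.007, 0.13]
ft_force: [-1.1, 0.4, 0.0]
grip_width: 0.0001
grasp_force: 0.0
```

```bash
python3 -m creep '[[0.6,0.1,-2,0,0,0],[0,0,-3,0,0,0],[0,0,-3,0,0,0],[0,0,-2,0,0,0],[0,0,-1.5,0,0,0],[0,0,-1.5,0,0,0],[0,0,0,0,0,0],[0,0,0,0,0,0]]'
```

```text
clock: 12.75
eef_pos: [0.7223, 0.0995, 0.1705]
tool_rot: [-0.056, 0.99, -0.007, 0.131]
ft_force: [-0.1, 0.2, 1.0]
grip_width: 0.0001
grasp_force: 0.0
```

```bash
python3 -m creep '[[-0.7,-0.08,0,0,0,0],[-0.7,-0.08,0,0,0,0],[-0.7,-0.08,0,0,0,0],[-0.7,-0.08,0,0,0,0],[-0.7,-0.08,0,0,0,0],[-0.7,-0.08,0,0,0,0]]'
python3 -m creep '[[-0.7,-0.08,0,0,0,0],[-0.7,-0.08,0,0,0,0],[-0.7,-0.08,0,0,0,0],[-0.7,-0.08,0,0,0,0],[-0.7,-0.08,0,0,0,0],[-0.7,-0.08,0,0,0,0]]'
python3 - <<'E'
from h import *
def bar(im):
    a=im.astype(int);m=(a[...,0]>130)&(a[...,1]<60)&(a[...,2]<70);m[:165]=0;m[265:]=0;m[:,:235]=0;m[:,345:]=0
    v,u=np.nonzero(m);return u.mean(),v.mean(),len(u)
q=np.load("q.npy");print(bar(cv2.imread("pics/scene0.png")[:,:,::-1]),bar(camera("scene")))
for t in(1.92,1.57,1.3,1.1,.5,0):print(t,proj(L2W([.06-.095*np.cos(t),0,.107+.095*np.sin(t)],q),"scene"))
E
```

```text
clock: 13.35
eef_pos: [0.6806, 0.0948, 0.1699]
tool_rot: [-0.056, 0.99, -0.007, 0.131]
ft_force: [0.0, -0.2, 0.5]
grip_width: 0.0005
grasp_force: 0.6
clock: 13.95
eef_pos: [0.6381, 0.0898, 0.169]
tool_rot: [-0.056, 0.99, -0.007, 0.13]
ft_force: [-0.2, 0.1, -0.3]
grip_width: 0.0003
grasp_force: 0.1
(np.float64(260.78), np.float64(184.92), 50) (np.float64(nan), np.float64(nan), 0)
1.92 [[260.59118169 185.22938789]]
1.57 [[268.55944537 187.06143892]]
1.3 [[274.99020678 190.09490786]]
1.1 [[279.57036226 193.108504  ]]
0.5 [[290.26329705 204.51202783]]
0 [[293.62436223 214.14831177]]<stdin>:4: RuntimeWarning: Mean of empty slice.
  ret = ret.dtype.type(ret / rcount)
```

```bash
python3 -m creep '[[-0.6,-0.07,0,0,0,0],[-0.6,-0.07,0,0,0,0],[-0.6,-0.07,0,0,0,0],[0,0,0,0,0,0],[0,0,0,0,0,0],[0,0,0,0,0,0],[0,0,0,0,0,0],[0,0,0,0,0,0]]'
python3 -m creep '[[0.5,0.05,2,0,0,0],[0,0,4,0,0,0],[0,0,4,0,0,0],[0,0,4,0,0,0],[-4,-1,0,0,3,0],[-4,-1,0,0,3,0],[-4,-1,0,0,3,0],[-4,-1,0,0,3,0]]'
python3 -m creep '[[-4,-1,0,0,3,0],[-4,-1,0,0,0,0],[-3,-3,0,0,0,0],[-2,-3,0,0,0,0],[0,0,0,0,0,0],[0,0,0,0,0,0],[0,0,0,0,0,0],[0,0,0,0,0,0]]'
python3 - <<'E'
from h import *
im=camera("scene")[:,:,::-1];t=camera("top")[:,:,::-1];print(cap(im))
a=cv2.resize(t[100:300,150:500],(420,240),interpolation=3);b=cv2.resize(im[170:270,230:360],(380,292),interpolation=3)
a=cv2.copyMakeBorder(a,0,52,0,0,0)
cv2.imwrite("pics/end.png",np.hstack([a,b]))
E
```

```text
clock: 14.8
eef_pos: [0.6211, 0.0879, 0.1692]
tool_rot: [-0.056, 0.99, -0.007, 0.13]
ft_force: [1.2, -0.0, -0.4]
grip_width: 0.0
grasp_force: 0.0
clock: 15.6
eef_pos: [0.4646, 0.0481, 0.3096]
tool_rot: [-0.056, 0.998, -0.001, 0.025]
ft_force: [0.5, 0.3, 0.1]
grip_width: -0.0001
grasp_force: 0.0
clock: 16.4
eef_pos: [0.3366, -0.0311, 0.3092]
tool_rot: [-0.057, 0.998, 0.0, -0.0]
ft_force: [-0.7, -0.3, -0.4]
grip_width: -0.0003
grasp_force: 0.0
(array([281.5, 223.1]), 45, array([-0.0027,  0.0339]), np.float64(0.0766))
```

View pics/end.png

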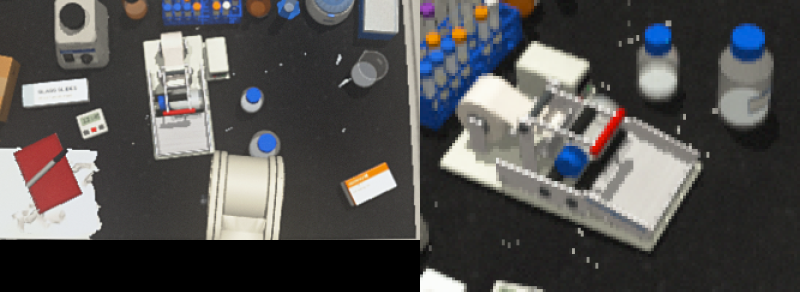

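The arm lies level: the bar is at scene pixel (294,215), against (293.6,214.1) predicted for angle 0. The bottle is seated and the bystanders haven't moved.

```bash
python3 -m creep '[[0,0,0,0,0,0],[0,0,0,0,0,0],[0,0,0,0,0,0],[0,0,0,0,0,0],[0,0,0,0,0,0],[0,0,0,0,0,0],[0,0,0,0,0,0],[0,0,0,0,0,0]]' && python3 -c "
from workcell import ticket
print(ticket.job_done())"
```

```text
clock: 17.3
eef_pos: [0.3359, -0.0317, 0.3093]
tool_rot: [-0.056, 0.998, 0.0, 0.0]
ft_force: [0.5, 0.9, -0.7]
grip_width: 0.0
grasp_force: 0.0
the job is handed in; nothing more can be done
None
```

The job was handed in at 17.3 s with the bottle seated between the rollers, the pressure arm lying level on it and the robot clear; on the first try the fingertips rode onto the bottle's top, pressing on it with up to about 54 N, so I rolled it back to the lip and pushed again from lower down.

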